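# Clamp a sample jar in the shaker with the loose crank

## Robot

A 7-joint arm with a two-finger parallel gripper is mounted at the origin on the work surface. World frame = base frame: x ahead of the robot, y to its left, z up, the work surface at z = 0. Lengths are in m, angles in rad, forces in N, time in s.
With the tool pointing down it reaches from about 0.4 to 0.85 m from the base axis. Payload 10.4 kg.
Tool frame: the origin (TCP) lies midway between the tips of the shut fingers; the grasp point (between the pads) lies 19 mm behind it; z points along the fingers, y is the line along which they close (so a half turn about z gives the same grasp; the last joint's range is limited). The gripper opens to 85 mm and grips with 20 to 120 N. Pads are 22 mm wide; open, the fingers measure 114 mm over their backs; the gripper's body (76 mm by 85 mm) begins 54 mm behind the grasp point. The pads swing forward as they close: fully open they stand 13 mm farther back than shut.
Start: joints at [-1.218, 0.332, -0.065, 1.46, 0.022, 1.35, -0.088], TCP at [0.229, 0.581, 0.231] pointing down, gripper open.
Joint ranges: [-2.6, 2.6], [-0.5, 2.12], [-1.47, 1.34], [0.16, 2.42], [-1.27, 4.41], [0.06, 2.06], [-2.6, 2.6]. Speed limits (rad/s): [2.22, 2.22, 2.79, 2.79, 3.14, 3.14, 3.14].

## Interface

Orientations are given as a unit quaternion [x, y, z, w].
In Python, from bench import monitor, eyes, env gives the robot as it stands. The module is installed in compiled form; this text tells all that it offers.
- The arm moves only by the tool move_arm, never from a script. Its argument "targets" is text: rows parted by semicolons, each of 7 numbers parted by spaces: the turn, a rotation vector about the tool's x, y, z in degrees, then the shift along the tool's x, y, z in m, then the opening, from 0 (shut) to 1 (fully open). In form: rx ry rz dx dy dz jaw; .... A call has 1 to 5 rows; each row shifts and turns the commanded pose from where the row before left it, along the tool's axes as they then stand; what a row does not reach is not made up. A row lasts 1/8 s, in which the tool goes at most 62.5 mm and 10.7 degrees, less where a joint would pass 70% of its speed; a pose out of reach is approached as far as the arm can. A call with a gripper value outside its range is refused whole. The fingers move at their own pace and stop on an object; "squeeze" is the grip in N (left out, the last holds). Time passes only in rows, so rows that do not move let the fingers close. It gives the time, the measured TCP pose, the force, the opening and the grip force at its end, in the units of the state.
- monitor.observe(): the state, without advancing time (a new reading comes with each control period).
- eyes.capture(name): name is "side" or "top" or "wrist"; returns the picture (420x560x3 uint8, blue, green, red); there is no depth.
- eyes.camera_params(name): a dict with "fx", "fy", "cx", "cy" (pixels), "pose" (4x4, takes a point from camera to world coordinates). Camera axes: x right, y down, z forward; pixel columns grow to the right and rows downward; lengths in m; the calibration is good to about 2 mm. A picture is of the moment at which its call begins: read the wrist's pose just before it. camera_params takes no time and is no camera call; for the wrist camera it gives the pose at the moment of the call.
- env.sign_off(): hands the job in; it is judged then, once.
The state is a dict: "clock": time; "joints": joint angles; "qd": joint speeds; "joint_torque": joint torques, N m; "tcp_pos": TCP position; "orientation": TCP orientation; "wrist_force": force on the tool from outside, world axes, zero at the start; "moment": the same for the moment, N m; "finger_gap": finger opening in m; "grip_force": force on a finger pad.
Only numpy, scipy, OpenCV 4.12 (cv2) and the standard library are available. Lean on these libraries where they do the work, as an engineer would, in place of code of your own. Each camera call takes 0.05 s, during which the arm holds its last target. There are 200 camera calls.

## Task

Take the loose crank from the blue tray, fit it fully home on the square end of the jar shaker's clamping screw and wind it clockwise until the rubber foot meets the jar's cap and then about a quarter turn more, so that the jar is firmly clamped but not forced. Then lift the crank off, because the shaker must never run with it on, and lay it flat back in the tray; leave the jar in its seat and the other bottles where they stand.

Things in the scene. Friction and masses are not known exactly. Their poses are not given: they have to be found in the camera images.
- crank_hub (a point): Loose steel crank, 0.28 kg, lying flat. Hub 32 mm square, 28 mm high, with a 15.6 mm square hole right through; a bar 22 mm wide and 10 mm thick, underside flush with the hub's, runs to the grip. This point: on the hole's axis, 14 mm above the underside; x along the bar to the grip, z up. Fitted, its 0.8 mm play a side lets it lean a few mm to the grip's side and turn 0.1 rad before it drives.
- crank_grip (a point): Middle of the crank's upright black grip: a sleeve of 22 mm diameter that revolves freely, 16 to 66 mm above the crank's underside (this point 41 mm), its axis 60 mm from the hole's axis: the crank's radius.
- shaft (a point): Top centre of the upright square end of the shaker's screw, about 0.217 m above the bench: 14 mm square, its top 4 mm tapering to 10 mm; x and y parallel to its flats, z up, at any angle. 24 mm below the top is a collar 25 mm across on which the fitted crank rests (crank_hub then 10 mm below this point). Turned clockwise seen from above, the screw sinks 16 mm a turn with the crank.
- shaker: Bench jar shaker, fixed: white housing 230 x 200 mm, 48 mm high, with an aluminium platform (top at 60 mm) and over it a blue cross-beam, 165 mm along y, 36 mm wide, on two columns; beam top at 172 mm, brass nut round the screw to 180 mm. Origin: on the bench, on the screw's axis; z up. The screw is stiff, so as not to shake loose: it takes about 6 N at the crank's grip and stays where it is left.
- seat: Black rubber seat on the platform under the screw, 62 mm across, 4 mm thick, with four pegs round the jar. Origin: centre of its underside, on the screw's axis. The screw's sprung rubber foot starts 0.15 to 0.65 turn short of the jar's cap. Once it touches, each further rad adds 50 N on the jar and 2.4 to 5 N at the crank's grip (it varies): 1.6 rad is right, 1.1 to 2.2 will do.
- jar: Amber glass jar with a white cap, 46 mm diameter, 62 mm tall, 0.16 kg, on the seat below the screw's foot. Origin: centre of its underside. The push at the crank's grip fades when the crank stands still: read just after each short slow step (15 mm at 45 mm/s) it is roughly level at 3.5 to 5.5 N until the foot touches, then climbs steadily to 8 to 12 N when rightly clamped; in fast steps it hardly shows.
- tray: Blue tray 240 (x) x 200 (y) mm, floor 4 mm thick, rim 14 mm high, fixed. Origin: centre of its underside; z up.
- sample: Black sample jar with a grey cap, 48 mm diameter, 85 mm tall. Bystander. Origin: centre of its underside.
- vial: Small amber vial with a white cap, 25 mm diameter, 52 mm tall. Bystander. Origin: centre of its underside.
- washbottle: White wash bottle, 72 mm diameter, 170 mm to the top of its cap, with a bent spout to 220 mm. Bystander. Origin: centre of its underside.

How it is judged:
On the way, in this order (a step that is already met when the one before it is completed fails the run):
1. the crank is fully home on the square end, its underside on the collar (horizontal distance between crank_hub and shaft below 0.0025 m and z of crank_hub in the frame of shaft below -0.007 m), for 0.2 s.
2. the jar is clamped by winding, with the crank on the square (horizontal distance between crank_hub and shaft below 0.004 m and z of crank_hub in the frame of shaft below 0.004 m and contact force between seat and jar above 55 N), for 0.2 s.
At the end, for the whole second after the job is handed in: the jar stands upright in its seat, within 5 mm of the centre, clamped down with 50 to 110 N; the crank is off the screw and lies flat (within 0.08 rad) on the floor of the tray, its hub inside the tray; both stay so (contact force between seat and jar between 50 and 110 N and x of crank_hub in the frame of tray between -0.105 and 0.105 m and y of crank_hub in the frame of tray between -0.085 and 0.085 m and z of crank_hub in the frame of tray between 0.014 and 0.022 m and angle between crank_hub's own z axis and vertical below 0.08 rad and horizontal distance between jar and seat below 0.005 m and angle between jar's own z axis and vertical below 0.05 rad); the robot touches nothing.
It fails at once if the jar is forced: over 140 N on it (contact force between seat and jar above 140 N).
It fails at once if the jar is tipped or pushed out of its seat (angle between jar's own z axis and vertical above 0.15 rad or horizontal distance between jar and seat above 0.01 m).
It fails at once if another bottle is pushed or tipped (over 20 mm or 0.3 rad) (distance of any of sample, vial, washbottle from where it was at the start of the episode above 0.02 m or angle between any of sample, vial, washbottle's own z axis and vertical above 0.3 rad).
It also fails if it takes over 72 s, if anything falls off the work surface, if the arm or the gripper's body presses on something with over 40 N, if the wrist force passes 120 N, or if a joint passes its speed limit or range.

## Working session

There is one attempt and no reset: what is moved stays moved. The work goes in short steps, Python scripts to look and compute and a tool call to move; the robot and the scene stay as the last step left them, time stands still between calls to the robot, and variables do not carry over. Pictures are saved under pics/ and viewed, at most 10 in all, crops included, and the job is handed in when it is done.

Besides the shell and the picture viewer there is one more tool, called after ">>>" by a JSON object that holds its "fn" and its "kwargs". move_arm: Moves the arm, as the interface text tells. Its arguments: {"type":"object","properties":{"targets":{"type":"string"},"squeeze":{"type":"number"}},"required":["targets"]}

```bash
mkdir -p pics; cat > h.py <<'E'
from bench import monitor, eyes, env
import numpy as np, cv2
from scipy.spatial.transform import Rotation as R
def ray(P,u,v):
    d=P['pose'][:3,:3]@np.array([(u-P['cx'])/P['fx'],(v-P['cy'])/P['fy'],1]); return P['pose'][:3,3],d
def onz(P,u,v,z):
    o,d=ray(P,u,v); return o+d*(z-o[2])/d[2]
def proj(P,p):
    q=np.linalg.inv(P['pose'])@np.append(p,1); return np.array([P['fx']*q[0]/q[2]+P['cx'],P['fy']*q[1]/q[2]+P['cy']])
def tri(rs):
    A=0;b=0
    for o,d in rs:
        d=d/np.linalg.norm(d);M=np.eye(3)-np.outer(d,d);A=A+M;b=b+M@o
    return np.linalg.solve(A,b)
E
python3 - <<'E'
from h import *
s=monitor.observe()
for k in s: print(k,np.round(s[k],3))
for n in ['top','side','wrist']:
    cv2.imwrite(f'pics/{n}0.png',eyes.capture(n)); P=eyes.camera_params(n); print(n,P['fx'],P['cx'],P['cy'],np.round(P['pose'],3).tolist())
a=cv2.imread('pics/top0.png')
cv2.imwrite('pics/v1.png',a)
E
```

```text
clock 0.0
joints [-1.218  0.333 -0.065  1.461  0.022  1.35  -0.088]
qd [-0.001 -0.     0.001 -0.001  0.002  0.001 -0.001]
joint_torque [ 0.0000e+00 -6.2545e+01  4.9000e-02 -3.9161e+01  1.6000e-02  1.0000e-02
 -0.0000e+00]
tcp_pos [0.229 0.581 0.231]
orientation [ 0.187  0.982 -0.001 -0.   ]
wrist_force [-0.361  0.591 -0.359]
moment [-0.007  0.004 -0.038]
grip_force 0.0
finger_gap 0.085
top 429.423306621104 276.9214369132159 211.39770638881265 [[0.012, -0.997, 0.081, 0.558], [-1.0, -0.011, 0.014, -0.001], [-0.013, -0.082, -0.997, 1.003], [0.0, 0.0, 0.0, 1.0]]
side 386.36280740572647 282.0629959707136 211.1532059384251 [[0.952, -0.157, 0.263, 0.411], [-0.306, -0.474, 0.825, -0.574], [-0.005, -0.866, -0.5, 0.521], [0.0, 0.0, 0.0, 1.0]]
wrist 316.534179116877 279.45438530390044 209.7996472271335 [[0.368, 0.892, 0.263, 0.163], [0.93, -0.353, -0.105, 0.607], [-0.001, 0.283, -0.959, 0.373], [0.0, 0.0, 0.0, 1.0]]
```

View pics/top0.png

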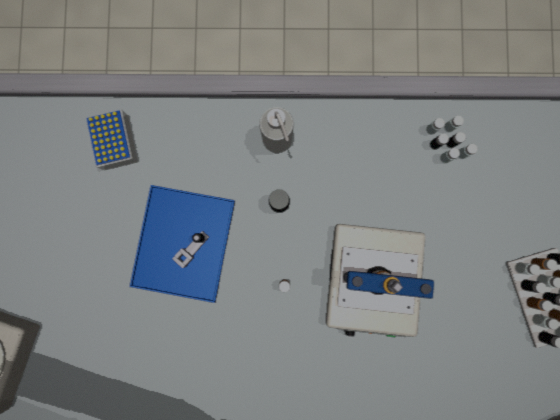

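View pics/side0.png

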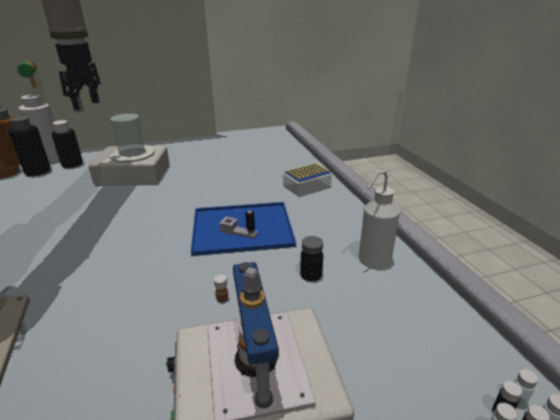

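The top view shows the crank in the tray, with the hub at about (182,258) and the grip at (199,238). The shaft is at about (397,287), the sample jar at (280,200), the vial at (285,285) and the wash bottle at (278,125). In the side view the crank is at (230-255,228) and the shaft at (251,275). I'll enlarge these areas to measure them.

```bash
python3 - <<'E'
from h import *
t=cv2.imread('pics/top0.png');s=cv2.imread('pics/side0.png')
def c(i,u,v): # 50x37.5 ->400x300
    return cv2.resize(i[v-19:v+19,u-25:u+25],(400,304),interpolation=cv2.INTER_CUBIC)[:300]
cv2.imwrite('pics/v2.png',np.vstack([np.hstack([c(t,190,248),c(t,395,287)]),np.hstack([c(s,240,225),c(s,252,280)])]))
E
```

```text
(no output)
```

View pics/v2.png

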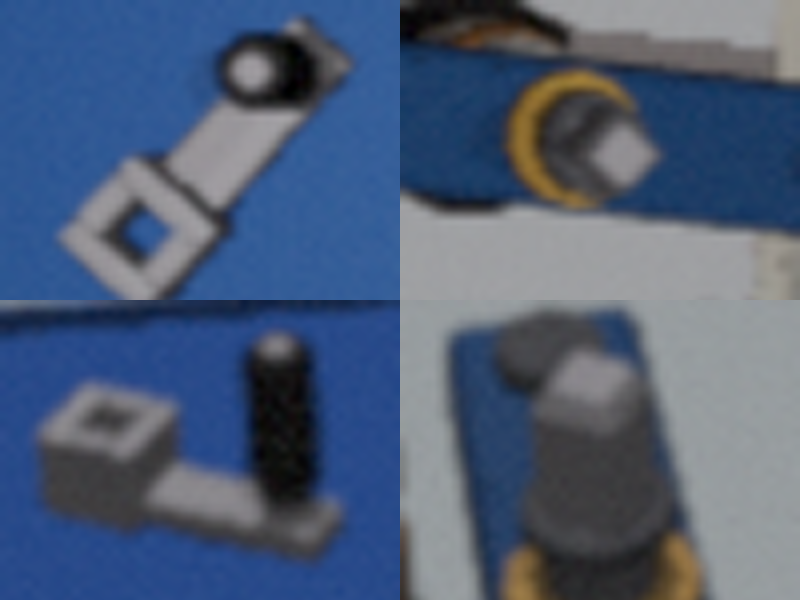

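The enlarged crops give these image points:

| Point | Top view | Side view |
|---|---|---|
| Hub hole | (182.3,257.7) | (228.2,220.5) |
| Grip top | (196.7,237.3) | (249.5,211) |
| Shaft top | (398,286.9) | (251.5,269.5) |

Next I'll triangulate them.

```bash
python3 - <<'E'
from h import *
T=eyes.camera_params('top');S=eyes.camera_params('side')
D={'hub':((182.3,257.7),(228.2,220.5),.032),'grip':((196.7,237.3),(249.5,211),.07),'shaft':((398,286.9),(251.5,269.5),.217)}
p={}
for k,(a,b,z) in D.items():
    p[k]=onz(T,*a,z); print(k,'top',p[k].round(4),'side',onz(S,*b,z).round(4),'tri',tri([ray(T,*a),ray(S,*b)]).round(4))
d=p['grip']-p['hub'];print('bar yaw',np.degrees(np.arctan2(d[1],d[0])),np.hypot(d[0],d[1]))
# shaft top corners in top view
c=[onz(T,370+x/8-.5,268+y/8-.5,.217) for x,y in [(228,125),(260,155),(225,185),(192,150)]]
for i in range(4):
    e=c[(i+1)%4]-c[i];print(np.degrees(np.arctan2(e[1],e[0]))%90,np.hypot(e[0],e[1]))
s=monitor.observe();M=R.from_quat(s['orientation']).as_matrix();print(M.round(3))
E
```

```text
hub top [0.5307 0.225  0.032 ] side [0.5302 0.2319 0.032 ] tri [0.5299 0.2241 0.0365]
grip top [0.5762 0.1861 0.07  ] side [0.5765 0.1959 0.07  ] tri [0.5752 0.1851 0.0762]
shaft top [ 0.4884 -0.2097  0.217 ] side [ 0.4903 -0.1984  0.217 ] tri [ 0.4887 -0.2076  0.2244]
bar yaw -40.502781392946794 0.0599252066193677
47.139650873226 0.009701048018775358
40.562162328166806 0.01043920008564381
43.571595673286645 0.010629994633522363
34.91162503840769 0.009934325788034952
[[-0.93   0.367 -0.   ]
 [ 0.367  0.93  -0.001]
 [-0.    -0.001 -1.   ]]
```

>>> {"fn": "move_arm", "kwargs": {"targets": "0 0 4 -0.045 -0.024 0 1; 0 0 4 -0.045 -0.024 0 1; 0 0 4 -0.045 -0.024 0 1; 0 0 4 -0.045 -0.024 0 1; 0 0 3 -0.045 -0.024 0 1"}}

```text
clock: 0.78
tcp_pos: [0.366, 0.3654, 0.2311]
orientation: [0.347, 0.938, -0.0, -0.0]
wrist_force: [0.7, 0.8, -0.4]
finger_gap: 0.0853
grip_force: 0.0
```

```bash
cat >> h.py <<'E'
def go(x,y,z,yaw):
    s=monitor.observe();M=R.from_quat(s['orientation']).as_matrix();d=M.T@(np.array([x,y,z])-s['tcp_pos'])
    cy=np.degrees(np.arctan2(M[1,0],M[0,0]));print('t',round(s['clock'],2),'tcp',np.round(s['tcp_pos'],4),'yaw',cy.round(2),'tilt',np.round(M[:2,2],4),'J',np.round(s['joints'],2),'| need tool d',d.round(4),'rz',((cy-yaw+180)%360-180).round(2))
    print('F',np.round(s['wrist_force'],2),'Mo',np.round(s['moment'],3),'gap',round(float(s['finger_gap']),4),'gf',np.round(s['grip_force'],1))
E
python3 -c "
from h import *
go(.5305,.2265,.10,139.5)"
```

```text
t 0.78 tcp [0.366  0.3654 0.2311] yaw 139.34 tilt [-0.0001 -0.0001] J [-0.97  0.09  0.1   1.75 -0.01  1.3  -0.  ] | need tool d [-0.2153  0.0018  0.1311] rz -0.16
F [ 0.66  0.82 -0.4 ] Mo [ 0.028 -0.071 -0.036] gap 0.0853 gf 0.0
```

>>> {"fn": "move_arm", "kwargs": {"targets": "0 0 0 -0.05 0 0.02 1; 0 0 0 -0.05 0 0.03 1; 0 0 0 -0.05 0 0.03 1; 0 0 0 -0.05 0 0.03 1; 0 0 0 -0.015 0.002 0.021 1"}}

```text
clock: 1.4
tcp_pos: [0.5317, 0.2253, 0.0987]
orientation: [0.348, 0.937, -0.001, 0.0]
wrist_force: [-0.9, 0.4, -0.9]
finger_gap: 0.0858
grip_force: 0.0
```

>>> {"fn": "move_arm", "kwargs": {"targets": "0 0 0 0 0 0 1; 0 0 0 0 0 0 1"}}

```text
clock: 1.65
tcp_pos: [0.5296, 0.2302, 0.1011]
orientation: [0.346, 0.938, 0.0, -0.0]
wrist_force: [-0.8, 0.1, 0.2]
finger_gap: 0.0856
grip_force: 0.0
```

```bash
python3 -c "
from h import *
go(.5305,.2265,.10,139.5)
P=eyes.camera_params('wrist');cv2.imwrite('pics/w1.png',eyes.capture('wrist'))
print(P['pose'].round(4).tolist(),proj(P,[.5305,.2265,.032]),proj(P,[.5765,.188,.07]))
np.save('P1.npy',P['pose'])"
```

```text
t 1.65 tcp [0.5296 0.2302 0.1011] yaw 139.54 tilt [0.0002 0.0009] J [-0.7   0.34  0.25  1.76 -0.1   1.06  0.45] | need tool d [-0.0031 -0.0022  0.0011] rz 0.04
F [-0.78  0.13  0.16] Mo [-0.061  0.019 -0.029] gap 0.0856 gf 0.0
[[0.6498, 0.7289, 0.2154, 0.475], [0.7601, -0.6235, -0.183, 0.2763], [0.0009, 0.2826, -0.9592, 0.243], [0.0, 0.0, 0.0, 1.0]] [276.59930291 226.68105452] [277.35415237 334.26815461]
```

View pics/w1.png

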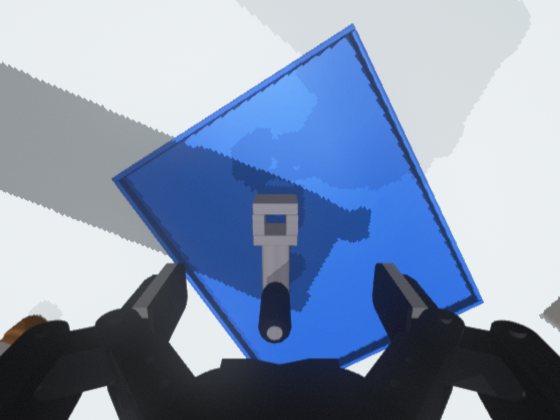

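The wrist view shows the hub centred near (275,224), the bar running straight down the image and the grip top at (274,333). The fingers stand clear of it on either side. I'll refine this with an edge profile.

```bash
python3 -c "
from h import *
g=cv2.cvtColor(cv2.imread('pics/w1.png'),cv2.COLOR_BGR2GRAY).astype(int)
print('row222',list(zip(range(246,306),g[222,246:306])))
print('row240',g[240,246:306].tolist())
print('col275',list(zip(range(188,256),g[188:256,275])))
print('col258',g[188:256,258].tolist())
hs=cv2.cvtColor(cv2.imread('pics/w1.png'),cv2.COLOR_BGR2HSV);m=((hs[...,1]<70)&(hs[...,2]>60)).astype(np.uint8)
for v in range(244,285,6):
  u=np.flatnonzero(m[v,240:310])+240;print(v,u.min(),u.max())
P=eyes.camera_params('wrist');P['pose']=np.load('P1.npy')
"
```

```text
row222 [(246, np.int64(77)), (247, np.int64(77)), (248, np.int64(76)), (249, np.int64(77)), (250, np.int64(77)), (251, np.int64(79)), (252, np.int64(101)), (253, np.int64(135)), (254, np.int64(142)), (255, np.int64(141)), (256, np.int64(139)), (257, np.int64(139)), (258, np.int64(139)), (259, np.int64(139)), (260, np.int64(139)), (261, np.int64(139)), (262, np.int64(139)), (263, np.int64(134)), (264, np.int64(98)), (265, np.int64(80)), (266, np.int64(67)), (267, np.int64(65)), (268, np.int64(64)), (269, np.int64(63)), (270, np.int64(65)), (271, np.int64(64)), (272, np.int64(64)), (273, np.int64(63)), (274, np.int64(66)), (275, np.int64(64)), (276, np.int64(66)), (277, np.int64(66)), (278, np.int64(63)), (279, np.int64(66)), (280, np.int64(65)), (281, np.int64(65)), (282, np.int64(65)), (283, np.int64(66)), (284, np.int64(66)), (285, np.int64(76)), (286, np.int64(114)), (287, np.int64(136)), (288, np.int64(137)), (289, np.int64(138)), (290, np.int64(138)), (291, np.int64(137)), (292, np.int64(137)), (293, np.int64(139)), (294, np.int64(138)), (295, np.int64(139)), (296, np.int64(137))
[... 1659 characters left out ...]
(140)), (243, np.int64(140)), (244, np.int64(140)), (245, np.int64(134)), (246, np.int64(135)), (247, np.int64(135)), (248, np.int64(137)), (249, np.int64(136)), (250, np.int64(137)), (251, np.int64(136)), (252, np.int64(136)), (253, np.int64(136)), (254, np.int64(134)), (255, np.int64(136))]
col258 [65, 64, 63, 65, 65, 68, 79, 85, 83, 84, 83, 84, 83, 84, 88, 113, 138, 145, 146, 146, 146, 143, 145, 144, 143, 144, 132, 137, 142, 144, 144, 143, 142, 139, 139, 142, 142, 143, 142, 142, 141, 141, 141, 141, 140, 140, 138, 130, 137, 143, 143, 143, 143, 141, 142, 141, 137, 108, 83, 75, 75, 75, 76, 77, 75, 74, 76, 75]
244 254 296
250 262 288
256 262 288
262 262 288
268 262 288
274 263 288
280 263 288
```

```bash
python3 -c "
from h import *
P=eyes.camera_params('wrist');P['pose']=np.load('P1.npy')
h=onz(P,275,224.5,.032);print(h)
a=onz(P,275.1,250,.014);b=onz(P,275.6,274,.014);d=b-a;print('baryaw',np.degrees(np.arctan2(d[1],d[0])))
g=onz(P,274,333,.07);d=g-h;print(g,np.degrees(np.arctan2(d[1],d[0])),np.hypot(*d[:2]))
go(h[0],h[1],.014,139.5)"
```

```text
[0.52853348 0.22670447 0.032     ]
baryaw -39.64706675229887
[0.57436635 0.18698718 0.07      ] -40.9111466171274 0.06064745822668482
t 1.7 tcp [0.5297 0.2304 0.1014] yaw 139.57 tilt [0.0009 0.0013] J [-0.7   0.34  0.25  1.76 -0.1   1.06  0.45] | need tool d [-0.0015 -0.0037  0.0874] rz 0.07
F [ 0.34  0.3  -0.17] Mo [-0.052  0.054  0.009] gap 0.0857 gf 0.0
```

>>> {"fn": "move_arm", "kwargs": {"targets": "0 0 0 -0.002 -0.0035 0.03 1; 0 0 0 0 0 0.03 1; 0 0 0 0 0 0.028 1; 0 0 0 0 0 0 0.6; 0 0 0 0 0 0 0", "squeeze": 80}}

```text
clock: 2.33
tcp_pos: [0.5299, 0.226, 0.014]
orientation: [0.346, 0.938, 0.001, 0.001]
wrist_force: [0.4, 0.3, -0.3]
finger_gap: 0.0516
grip_force: 0.0
```

>>> {"fn": "move_arm", "kwargs": {"targets": "0 0 0 0 0 0 0; 0 0 0 0 0 0 0; 0 0 0 0 0 0 0; 0 0 0 0 0 0 0"}}

```text
clock: 2.82
tcp_pos: [0.5304, 0.2258, 0.0143]
orientation: [0.346, 0.938, 0.001, 0.001]
wrist_force: [-1.3, 0.3, 7.9]
finger_gap: 0.03
grip_force: 80.4
```

```bash
python3 -c "
from h import *
go(.5285,.2267,.15,131.5)"
```

```text
t 2.83 tcp [0.5304 0.2258 0.0143] yaw 139.48 tilt [0.0024 0.0019] J [-0.68  0.45  0.24  1.82 -0.13  0.89  0.48] | need tool d [ 1.900e-03 -1.000e-04 -1.357e-01] rz 7.98
F [-1.31  0.34  7.88] Mo [-0.082  0.384 -0.042] gap 0.03 gf 80.4
```

>>> {"fn": "move_arm", "kwargs": {"targets": "0 0 0 0 0 -0.04 0; 0 0 0 0 0 -0.055 0; 0 0 0 0 0 -0.055 0; 0 0 0 0 0 -0.055 0; 0 0 0 0 0 -0.05 0"}}

```text
clock: 3.45
tcp_pos: [0.529, 0.2248, 0.2701]
orientation: [0.346, 0.938, 0.001, 0.0]
wrist_force: [0.6, 0.2, -3.2]
finger_gap: 0.0301
grip_force: 80.5
```

>>> {"fn": "move_arm", "kwargs": {"targets": "0 0 4 0 0 0 0; 0 0 4 0 0 0 0; 0 0 0 0 0 0 0; 0 0 0 0 0 0 0"}}

```text
clock: 3.95
tcp_pos: [0.5291, 0.2249, 0.2674]
orientation: [0.41, 0.912, 0.0, -0.0]
wrist_force: [0.1, -0.4, -2.4]
finger_gap: 0.0304
grip_force: 80.7
```

```bash
python3 -c "
from h import *
go(.5355,-.263,.27,131.5)"
```

```text
t 3.95 tcp [0.5291 0.2249 0.2674] yaw 131.55 tilt [-0.0001  0.0001] J [-0.73  0.2   0.29  1.56 -0.06  1.39  0.29] | need tool d [-0.3693 -0.3189 -0.0027] rz 0.05
F [ 0.15 -0.37 -2.37] Mo [ 0.023  0.049 -0.007] gap 0.0304 gf 80.7
```

>>> {"fn": "move_arm", "kwargs": {"targets": "0 0 0 -0.034 -0.029 0 0; 0 0 0 -0.042 -0.036 0 0; 0 0 0 -0.042 -0.036 0 0; 0 0 0 -0.042 -0.036 0 0; 0 0 0 -0.042 -0.036 0 0"}}

```text
clock: 4.58
tcp_pos: [0.5331, -0.0427, 0.2675]
orientation: [0.41, 0.912, 0.0, 0.0]
wrist_force: [1.1, -0.6, -2.8]
finger_gap: 0.0308
grip_force: 80.6
```

>>> {"fn": "move_arm", "kwargs": {"targets": "0 0 0 -0.042 -0.036 0 0; 0 0 0 -0.042 -0.036 0 0; 0 0 0 -0.042 -0.036 0 0; 0 0 0 -0.03 -0.026 0 0; 0 0 0 -0.011 -0.012 0 0"}}

```text
clock: 5.2
tcp_pos: [0.5337, -0.2655, 0.2672]
orientation: [0.412, 0.911, -0.001, -0.0]
wrist_force: [-0.5, 0.6, -4.1]
finger_gap: 0.03
grip_force: 80.5
```

>>> {"fn": "move_arm", "kwargs": {"targets": "0 0 0 0 0 0 0; 0 0 0 0 0 0 0; 0 0 0 0 0 0 0"}}

```text
clock: 5.58
tcp_pos: [0.5352, -0.261, 0.2673]
orientation: [0.41, 0.912, 0.0, -0.0]
wrist_force: [-0.1, 0.2, -2.8]
finger_gap: 0.03
grip_force: 80.5
```

```bash
python3 -c "
from h import *
go(.5355,-.263,.27,131.5)
P=eyes.camera_params('wrist');im=eyes.capture('wrist');cv2.imwrite('pics/w2.png',im)
np.save('P2.npy',P['pose'])
q=proj(P,[.4884,-.2097,.217]);print(q)
u,v=q.astype(int);u0,v0=u-50,max(v-37,0);print(u0,v0)
c=cv2.resize(im[v0:v0+75,u0:u0+100],(400,300),interpolation=cv2.INTER_CUBIC)
cv2.imwrite('pics/v3.png',np.hstack([cv2.resize(im,(400,300)),c]))"
```

```text
t 5.58 tcp [ 0.5352 -0.261   0.2673] yaw 131.62 tilt [0.0003 0.0009] J [-0.14  0.28  0.64  1.52 -0.17  1.4   1.24] | need tool d [-0.0017 -0.0011 -0.0027] rz 0.12
F [-0.07  0.23 -2.76] Mo [0.039 0.049 0.053] gap 0.03 gf 80.5
[278.07229621 120.19285919]
228 83
```

View pics/v3.png

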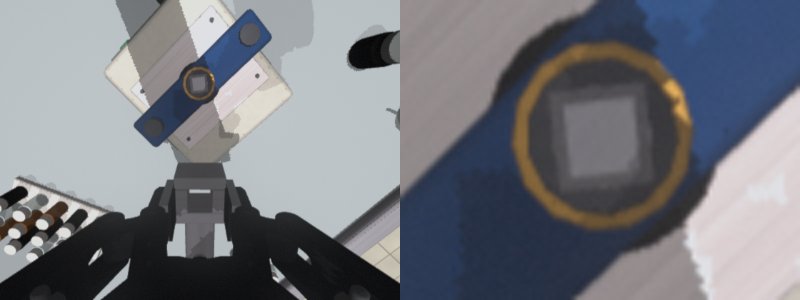

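The left panel shows the hub held upright and square between the fingers. The right panel shows the shaft's square top near (278.5,117), turned only a few degrees relative to the tool. I'll measure both from this same image.

```bash
python3 -c "
from h import *
im=cv2.imread('pics/w2.png');g=cv2.cvtColor(im,cv2.COLOR_BGR2GRAY)
print(g[116,258:302].tolist());print(g[98:138,278].tolist())
big=cv2.resize(g,None,fx=4,fy=4,interpolation=cv2.INTER_CUBIC)
P=eyes.camera_params('wrist');P['pose']=np.load('P2.npy')
for th in (95,105,115):
  m=(big>th).astype(np.uint8);n,l,st,ce=cv2.connectedComponentsWithStats(m,connectivity=4)
  k=l[117*4,278*4];c,_=cv2.findContours((l==k).astype(np.uint8),0,1)
  r=cv2.minAreaRect(max(c,key=cv2.contourArea));bx=(cv2.boxPoints(r)+.5)/4-.5
  W=np.array([onz(P,*p,.217) for p in bx]);e=W[1]-W[0]
  print(th,st[k],(np.array(r[0])+.5)/4-.5,np.array(r[1])/4,W.mean(0),np.degrees(np.arctan2(e[1],e[0]))%90)
s=im[205:335,225:335];cv2.imwrite('pics/v4.png',cv2.resize(s,None,fx=4,fy=4,interpolation=cv2.INTER_CUBIC))
"
```

```text
[106, 102, 65, 61, 62, 62, 63, 65, 77, 82, 86, 100, 115, 118, 118, 117, 117, 117, 117, 117, 119, 118, 117, 118, 118, 118, 118, 119, 115, 89, 80, 81, 82, 61, 58, 56, 57, 57, 61, 72, 89, 90, 84, 76]
[63, 58, 56, 58, 58, 58, 65, 76, 78, 85, 107, 117, 117, 118, 116, 119, 119, 118, 119, 118, 117, 117, 116, 117, 117, 118, 118, 116, 102, 88, 84, 84, 72, 65, 65, 63, 64, 62, 65, 80]
95 [1075  429   75   81 5263] [278.01525879 117.0121994 ] [18.96661758 18.08316422] [ 0.48722303 -0.20841797  0.217     ] 47.58686985105701
105 [1077  431   72   77 4668] [278.00610352 116.92987823] [17.86230278 17.14449692] [ 0.48718524 -0.20838346  0.217     ] 47.589218292491196
115 [1079  434   67   72 3859] [278.0916748  116.84818268] [16.61266518 16.22304153] [ 0.48718876 -0.20831244  0.217     ] 47.42985103707733
```

View pics/v4.png

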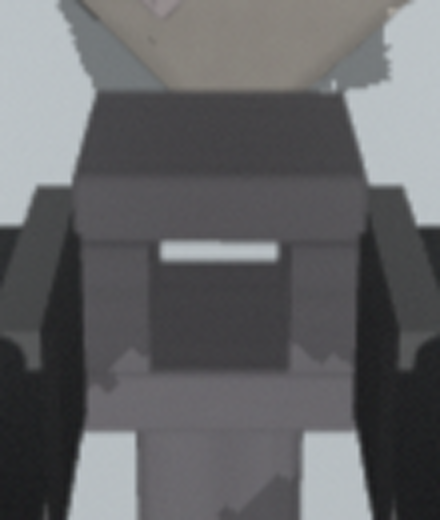

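```bash
python3 -c "
from h import *
P=eyes.camera_params('wrist');P['pose']=np.load('P2.npy')
M=R.from_euler('z',131.6,degrees=True).as_matrix()
t=np.array([.5352,-.261,.2673])
for dz in (.0157,.0177,.0197):
  h=onz(P,279.4,280.8,t[2]+dz);w=onz(P,356/4+225,280.8,t[2]+dz)-onz(P,84/4+225,280.8,t[2]+dz);d=M.T@(h-t);print(dz,h,'in tool x',d[0],'tool y',-d[1],'width',np.linalg.norm(w))
# target tcp so that hub (offset ox along tool x) is on shaft at yaw 137.5
go(.4872,-.2083,.27,137.5)"
```

```text
0.0157 [ 0.53408825 -0.26015767  0.283     ] in tool x 0.001368017877258278 tool y -0.000272120782631628 width 0.03025725836319491
0.0177 [ 0.53335022 -0.25932697  0.285     ] in tool x 0.0024792083154568127 tool y -0.00027249345404105124 width 0.029777659196344154
0.0197 [ 0.53261219 -0.25849627  0.287     ] in tool x 0.0035903987536552735 tool y -0.0002728661254503916 width 0.029298060029493374
t 5.62 tcp [ 0.5351 -0.2613  0.2673] yaw 131.59 tilt [0.0002 0.0007] J [-0.14  0.28  0.64  1.52 -0.17  1.4   1.24] | need tool d [ 0.0714 -0.0006 -0.0026] rz -5.91
F [ 0.58  0.55 -2.34] Mo [ 0.008 -0.078 -0.039] gap 0.0299 gf 80.5
```

>>> {"fn": "move_arm", "kwargs": {"targets": "0 0 -5.9 0 0 0 0; 0 0 0 0.03 0.003 0 0; 0 0 0 0.039 0.0035 0 0; 0 0 0 0 0 0 0; 0 0 0 0 0 0 0"}}

```text
clock: 6.25
tcp_pos: [0.4886, -0.211, 0.2676]
orientation: [0.363, 0.932, 0.0, 0.0]
wrist_force: [0.4, -0.6, -3.2]
finger_gap: 0.0299
grip_force: 80.6
```

```bash
python3 -c "
from h import *
go(.4886,-.2098,.24,137.5)"
```

```text
t 6.25 tcp [ 0.4886 -0.211   0.2676] yaw 137.42 tilt [0.0011 0.0002] J [-0.24  0.1   0.61  1.68 -0.06  1.37  1.21] | need tool d [0.0008 0.0008 0.0276] rz -0.08
F [ 0.35 -0.55 -3.21] Mo [ 0.017 -0.021  0.011] gap 0.0299 gf 80.6
```

>>> {"fn": "move_arm", "kwargs": {"targets": "0 0 0 0.0008 0.0008 0.02 0; 0 0 0 0 0 0.01 0; 0 0 0 0 0 0.005 0; 0 0 0 0 0 0.005 0; 0 0 0 0 0 0 0"}}

```text
clock: 6.88
tcp_pos: [0.4882, -0.2102, 0.2272]
orientation: [0.364, 0.932, -0.0, -0.0]
wrist_force: [-0.3, 0.4, -3.4]
finger_gap: 0.0301
grip_force: 80.6
```

```bash
python3 -c "
from h import *
go(.4886,-.2098,.203,137.5)"
```

```text
t 6.88 tcp [ 0.4882 -0.2102  0.2272] yaw 137.36 tilt [-0.0002  0.    ] J [-0.23  0.13  0.61  1.74 -0.08  1.29  1.22] | need tool d [-0.      0.0005  0.0242] rz -0.14
F [-0.28  0.45 -3.4 ] Mo [ 0.037  0.043 -0.015] gap 0.0301 gf 80.6
```

>>> {"fn": "move_arm", "kwargs": {"targets": "0 0 0 0 0 0.003 0; 0 0 0 0 0 0.003 0; 0 0 0 0 0 0.003 0; 0 0 0 0 0 0 0"}}

```text
clock: 7.38
tcp_pos: [0.4881, -0.21, 0.218]
orientation: [0.363, 0.932, 0.0, -0.0]
wrist_force: [-0.1, 0.5, -3.2]
finger_gap: 0.0304
grip_force: 80.6
```

```bash
python3 -c "
from h import *
go(.4886,-.2098,.203,137.5)"
```

```text
t 7.38 tcp [ 0.4881 -0.21    0.218 ] yaw 137.38 tilt [-0.0003  0.0002] J [-0.23  0.14  0.61  1.76 -0.08  1.27  1.22] | need tool d [-0.0002  0.0005  0.015 ] rz -0.12
F [-0.09  0.49 -3.19] Mo [0.087 0.064 0.005] gap 0.0304 gf 80.6
```

>>> {"fn": "move_arm", "kwargs": {"targets": "0 0 0 0 0 0.003 0; 0 0 0 0 0 0.003 0; 0 0 0 0 0 0.003 0; 0 0 0 0 0 0.003 0; 0 0 0 0 0 0 0"}}

```text
clock: 8.0
tcp_pos: [0.4883, -0.2101, 0.2067]
orientation: [0.364, 0.932, 0.0, 0.0]
wrist_force: [-1.8, 1.5, 3.2]
finger_gap: 0.0302
grip_force: 81.1
```

```bash
python3 -c "
from h import *
go(.4886,-.2098,.203,137.5)"
```

```text
t 8.0 tcp [ 0.4883 -0.2101  0.2067] yaw 137.36 tilt [0.0004 0.0003] J [-0.23  0.15  0.61  1.77 -0.09  1.25  1.23] | need tool d [-0.      0.0005  0.0037] rz -0.14
F [-1.77  1.5   3.23] Mo [ 0.266  0.596 -0.033] gap 0.0302 gf 81.1
```

>>> {"fn": "move_arm", "kwargs": {"targets": "0 0 0 0 0 0.001 0; 0 0 0 0 0 0.001 0; 0 0 0 0 0 0 0"}}

```text
clock: 8.38
tcp_pos: [0.4884, -0.2102, 0.2064]
orientation: [0.364, 0.932, 0.001, 0.0]
wrist_force: [-11.0, 4.9, 22.3]
finger_gap: 0.0303
grip_force: 83.7
```

```bash
python3 -c "
from h import *
go(.4886,-.2098,.203,137.5)
im=eyes.capture('side');cv2.imwrite('pics/s2.png',im);cv2.imwrite('pics/v5.png',cv2.resize(im[210:330,180:340],(800,600),interpolation=cv2.INTER_CUBIC))"
```

```text
t 8.38 tcp [ 0.4884 -0.2102  0.2064] yaw 137.36 tilt [0.0013 0.001 ] J [-0.23  0.15  0.61  1.77 -0.09  1.25  1.23] | need tool d [0.0001 0.0004 0.0034] rz -0.14
F [-11.02   4.9   22.31] Mo [1.026 2.35  0.01 ] gap 0.0303 gf 83.7
```

View pics/v5.png

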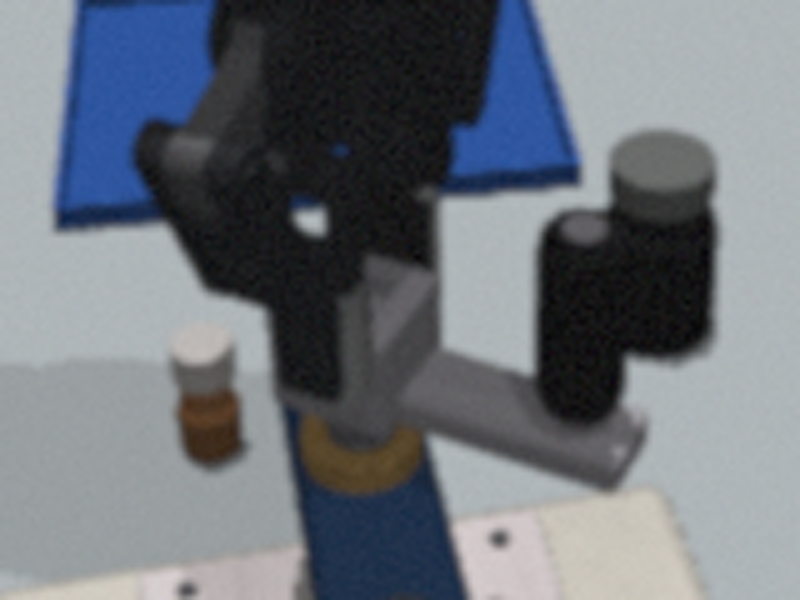

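The side view shows the hub sitting on the collar above the brass nut. The bar and grip stick out level to the right, and the vial and sample jar are untouched. I'll unload the arm, release, and re-grip to relieve the side forces.

>>> {"fn": "move_arm", "kwargs": {"targets": "0 0 0 0 0 -0.0018 0; 0 0 0 0 0 0 0.55; 0 0 0 0 0 0 0.55; 0 0 0 0 0 0 0.55"}}

```text
clock: 8.93
tcp_pos: [0.4883, -0.2101, 0.206]
orientation: [0.364, 0.932, -0.0, 0.0]
wrist_force: [0.6, 0.2, 0.6]
finger_gap: 0.047
grip_force: 0.0
```

>>> {"fn": "move_arm", "kwargs": {"targets": "0 0 0 0 0 0 0; 0 0 0 0 0 0 0; 0 0 0 0 0 0 0; 0 0 0 0 0 0 0"}}

```text
clock: 9.43
tcp_pos: [0.4883, -0.2102, 0.2063]
orientation: [0.364, 0.932, 0.0, 0.0]
wrist_force: [-1.2, 0.5, 4.7]
finger_gap: 0.0304
grip_force: 79.3
```

```bash
python3 -c "
from h import *
go(.4886,-.2098,.2055,137.5)"
```

```text
t 9.43 tcp [ 0.4883 -0.2102  0.2063] yaw 137.36 tilt [0.0003 0.0001] J [-0.23  0.15  0.61  1.77 -0.09  1.25  1.23] | need tool d [-0.      0.0005  0.0008] rz -0.14
F [-1.24  0.51  4.7 ] Mo [0.201 0.418 0.016] gap 0.0304 gf 79.3
```

>>> {"fn": "move_arm", "kwargs": {"targets": "0 0 5.4 0 -0.0001 0.0001 0; 0 0 5.4 0 -0.0001 0.0002 0; 0 0 5.4 0 -0.0001 0.0002 0; 0 0 5.4 0 -0.0001 0.0002 0; 0 0 5.4 0 -0.0001 0.0002 0"}}

```text
clock: 10.05
tcp_pos: [0.4877, -0.2096, 0.2055]
orientation: [0.572, 0.82, 0.0, -0.001]
wrist_force: [-4.2, 3.5, 8.2]
finger_gap: 0.0305
grip_force: 79.9
```

```bash
cat >> h.py <<'E'
def mz():
    s=monitor.observe();M=R.from_quat(s['orientation']).as_matrix()
    y=np.degrees(np.arctan2(M[1,0],M[0,0]))
    print('t',round(s['clock'],2),'yaw',y.round(2),'J',np.round(s['joints'],2),'tcp',np.round(s['tcp_pos'],4),'\nFtool',(M.T@s['wrist_force']).round(1),'Mtool',(M.T@s['moment']).round(3),'N@grip',round(abs(s['moment'][2])/.06,2),'tq7',np.round(s['joint_torque'][-3:],3),'gap',np.round(s['finger_gap'],4),'gf',np.round(s['grip_force'],1))
E
python3 -c "
from h import *
mz()"
```

```text
t 10.05 yaw 110.26 J [-0.27  0.15  0.65  1.78 -0.1   1.25  0.76] tcp [ 0.4877 -0.2096  0.2055] 
Ftool [ 4.8 -2.7 -8.2] Mtool [ 0.708  1.184 -0.34 ] N@grip 5.68 tq7 [ 0.437 -2.053  1.221] gap 0.0305 gf 79.9
```

>>> {"fn": "move_arm", "kwargs": {"targets": "0 0 5.4 0.0001 -0.0001 0.0002 0; 0 0 5.4 0.0001 -0.0001 0.0002 0; 0 0 5.4 0 -0.0001 0.0002 0; 0 0 5.4 0 -0.0001 0.0002 0; 0 0 5.4 0 -0.0001 0.0002 0"}}

```text
clock: 10.68
tcp_pos: [0.4869, -0.2097, 0.2043]
orientation: [0.748, 0.664, -0.0, -0.001]
wrist_force: [-5.4, 4.1, 8.1]
finger_gap: 0.0303
grip_force: 79.7
```

```bash
python3 -c "
from h import *
mz()"
```

```text
t 10.68 yaw 83.24 J [-0.3   0.15  0.69  1.78 -0.1   1.25  0.3 ] tcp [ 0.4869 -0.2097  0.2043] 
Ftool [ 3.5 -5.8 -8.1] Mtool [ 1.192  0.519 -0.357] N@grip 5.96 tq7 [ 0.189 -1.98   1.217] gap 0.0303 gf 79.7
```

>>> {"fn": "move_arm", "kwargs": {"targets": "0 0 5.4 0.0001 -0.0003 0.0002 0; 0 0 5.4 0.0001 -0.0003 0.0002 0; 0 0 5.4 0 -0.0001 0.0002 0; 0 0 5.4 0 -0.0001 0.0002 0; 0 0 5.4 0 -0.0001 0.0002 0"}}

```text
clock: 11.3
tcp_pos: [0.4861, -0.2094, 0.2031]
orientation: [0.882, 0.471, -0.0, -0.0]
wrist_force: [-3.9, 2.3, 5.0]
finger_gap: 0.03
grip_force: 79.4
```

```bash
python3 -c "
from h import *
mz()"
```

```text
t 11.3 yaw 56.24 J [-0.34  0.15  0.74  1.79 -0.11  1.24 -0.17] tcp [ 0.4861 -0.2094  0.2031] 
Ftool [-0.3 -4.5 -5. ] Mtool [ 0.895 -0.04  -0.313] N@grip 5.21 tq7 [ 0.102 -1.358  1.209] gap 0.03 gf 79.4
```

>>> {"fn": "move_arm", "kwargs": {"targets": "0 0 5.4 0 -0.0002 0.0002 0; 0 0 5.4 0 -0.0002 0.0003 0; 0 0 5.4 0 -0.0001 0.0002 0; 0 0 5.4 0 -0.0001 0.0003 0; 0 0 5.4 0 -0.0001 0.0002 0"}}

```text
clock: 11.92
tcp_pos: [0.4856, -0.2089, 0.2019]
orientation: [0.968, 0.252, -0.0, -0.001]
wrist_force: [-3.1, 2.3, 5.8]
finger_gap: 0.0307
grip_force: 79.4
```

```bash
python3 -c "
from h import *
mz()"
```

```text
t 11.93 yaw 29.24 J [-0.39  0.16  0.79  1.79 -0.12  1.24 -0.63] tcp [ 0.4856 -0.2089  0.2019] 
Ftool [-1.6 -3.6 -5.8] Mtool [ 0.857 -0.443 -0.319] N@grip 5.32 tq7 [ 0.183 -1.442  1.205] gap 0.0307 gf 79.4
```

>>> {"fn": "move_arm", "kwargs": {"targets": "0 0 5.4 0 -0.0001 0.0002 0; 0 0 5.4 0 -0.0001 0.0003 0; 0 0 5.4 0 -0.0001 0.0002 0"}}

```text
clock: 12.3
tcp_pos: [0.4855, -0.2085, 0.2012]
orientation: [0.994, 0.114, -0.0, -0.001]
wrist_force: [-3.5, 3.7, 5.2]
finger_gap: 0.0305
grip_force: 79.4
```

```bash
python3 -c "
from h import *
mz()"
```

```text
t 12.3 yaw 13.05 J [-0.41  0.16  0.82  1.79 -0.13  1.24 -0.91] tcp [ 0.4855 -0.2085  0.2012] 
Ftool [-2.6 -4.4 -5.2] Mtool [ 0.879 -0.725 -0.368] N@grip 6.13 tq7 [ 0.307 -1.633  1.205] gap 0.0305 gf 79.4
```

>>> {"fn": "move_arm", "kwargs": {"targets": "0 0 5.4 0 -0.0002 0.0002 0; 0 0 5.4 0 -0.0001 0.0003 0; 0 0 5.4 0 -0.0001 0.0002 0"}}

```text
clock: 12.68
tcp_pos: [0.4854, -0.208, 0.2005]
orientation: [1.0, -0.027, -0.001, -0.001]
wrist_force: [-4.2, 3.1, 5.5]
finger_gap: 0.0302
grip_force: 79.4
```

```bash
python3 -c "
from h import *
mz()"
```

```text
t 12.68 yaw -3.15 J [-0.44  0.17  0.85  1.8  -0.13  1.24 -1.18] tcp [ 0.4854 -0.208   0.2005] 
Ftool [-4.4 -2.9 -5.5] Mtool [ 0.673 -0.838 -0.35 ] N@grip 5.84 tq7 [ 0.377 -1.613  1.2  ] gap 0.0302 gf 79.4
```

>>> {"fn": "move_arm", "kwargs": {"targets": "0 0 5.4 0 -0.0002 0.0002 0; 0 0 5.4 0 -0.0001 0.0003 0; 0 0 5.4 0 -0.0001 0.0002 0"}}

```text
clock: 13.05
tcp_pos: [0.4855, -0.2076, 0.1998]
orientation: [0.986, -0.168, -0.001, -0.0]
wrist_force: [-3.4, 3.0, 4.4]
finger_gap: 0.0303
grip_force: 79.4
```

```bash
python3 -c "
from h import *
mz()"
```

```text
t 13.05 yaw -19.35 J [-0.47  0.17  0.88  1.8  -0.14  1.24 -1.46] tcp [ 0.4855 -0.2076  0.1998] 
Ftool [-4.2 -1.7 -4.4] Mtool [ 0.403 -0.997 -0.352] N@grip 5.88 tq7 [ 0.447 -1.564  1.195] gap 0.0303 gf 79.4
```

>>> {"fn": "move_arm", "kwargs": {"targets": "0 0 5.4 -0.0001 -0.0001 0.0002 0; 0 0 5.4 -0.0001 -0.0001 0.0003 0; 0 0 5.4 0 -0.0001 0.0002 0"}}

```text
clock: 13.42
tcp_pos: [0.4857, -0.2072, 0.199]
orientation: [0.952, -0.305, -0.0, -0.0]
wrist_force: [-1.8, 3.5, 4.1]
finger_gap: 0.0305
grip_force: 79.2
```

```bash
python3 -c "
from h import *
mz()"
```

```text
t 13.43 yaw -35.54 J [-0.5   0.18  0.92  1.8  -0.15  1.24 -1.73] tcp [ 0.4857 -0.2072  0.199 ] 
Ftool [-3.5 -1.8 -4.1] Mtool [ 0.371 -0.794 -0.282] N@grip 4.69 tq7 [ 0.616 -1.093  1.182] gap 0.0305 gf 79.2
```

>>> {"fn": "move_arm", "kwargs": {"targets": "0 0 5.4 -0.0001 -0.0001 0.0002 0; 0 0 5.4 0 -0.0001 0.0003 0; 0 0 5.4 0 -0.0001 0.0002 0"}}

```text
clock: 13.8
tcp_pos: [0.486, -0.2068, 0.1983]
orientation: [0.9, -0.436, -0.0, -0.0]
wrist_force: [-0.7, 4.1, 3.7]
finger_gap: 0.0302
grip_force: 79.1
```

```bash
python3 -c "
from h import *
mz()"
```

```text
t 13.8 yaw -51.73 J [-0.54  0.19  0.96  1.8  -0.16  1.24 -2.  ] tcp [ 0.486  -0.2068  0.1983] 
Ftool [-3.6 -2.  -3.6] Mtool [ 0.24  -0.714 -0.343] N@grip 5.72 tq7 [ 0.753 -0.747  1.171] gap 0.0302 gf 79.1
```

Contact hasn't shown yet after 189°, and the push is still level. I'll re-grip with a half turn now, while the screw is unloaded.

>>> {"fn": "move_arm", "kwargs": {"targets": "0 0 0 0 0 0 0.6; 0 0 0 0 0 0 0.6; 0 0 0 0 0 -0.02 0.7; 0 0 0 0 0 -0.03 0.7; 0 0 0 0 0 -0.03 0.7"}}

```text
clock: 14.42
tcp_pos: [0.4856, -0.208, 0.2794]
orientation: [0.9, -0.435, 0.0, 0.0]
wrist_force: [0.5, 0.5, 0.6]
finger_gap: 0.0595
grip_force: 0.0
```

>>> {"fn": "move_arm", "kwargs": {"targets": "0 0 -10.6 0 0 0 0.7; 0 0 -10.6 0 0 0 0.7; 0 0 -10.6 0 0 0 0.7; 0 0 -10.6 0 0 0 0.7; 0 0 -10.6 0 0 0 0.7"}}

```text
clock: 15.05
tcp_pos: [0.4858, -0.208, 0.2785]
orientation: [1.0, 0.016, 0.0, 0.0]
wrist_force: [-0.5, -0.4, 0.2]
finger_gap: 0.06
grip_force: 0.0
```

>>> {"fn": "move_arm", "kwargs": {"targets": "0 0 -10.6 0 0 0 0.7; 0 0 -10.6 0 0 0 0.7; 0 0 -10.6 0 0 0 0.7; 0 0 -10.6 0 0 0 0.7; 0 0 -10.6 0 0 0 0.7"}}

```text
clock: 15.68
tcp_pos: [0.4858, -0.208, 0.2785]
orientation: [0.888, 0.46, 0.0, 0.0]
wrist_force: [-0.3, -0.2, 0.8]
finger_gap: 0.0601
grip_force: 0.0
```

>>> {"fn": "move_arm", "kwargs": {"targets": "0 0 -10.6 0 0 0 0.7; 0 0 -10.6 0 0 0 0.7; 0 0 -10.6 0 0 0 0.7; 0 0 -10.6 0 0 0 0.7; 0 0 -10.6 0 0 0 0.7"}}

```text
clock: 16.3
tcp_pos: [0.4857, -0.2081, 0.2785]
orientation: [0.589, 0.808, -0.0, 0.0]
wrist_force: [-0.1, 0.6, -0.6]
finger_gap: 0.0597
grip_force: 0.0
```

>>> {"fn": "move_arm", "kwargs": {"targets": "0 0 -10.6 0 0 0 0.7; 0 0 -10.4 0 0 0 0.7; 0 0 0 0 0 0 0.7; 0 0 0 0 0 0 0.7"}}

```text
clock: 16.8
tcp_pos: [0.4858, -0.2079, 0.2785]
orientation: [0.437, 0.899, 0.0, 0.0]
wrist_force: [-0.2, -0.9, -0.4]
finger_gap: 0.0593
grip_force: 0.0
```

```bash
python3 -c "
from h import *
go(.4871,-.2082,.1985,128.3)
P=eyes.camera_params('wrist');im=eyes.capture('wrist');cv2.imwrite('pics/w3.png',im);np.save('P3.npy',P['pose']);print(proj(P,[.4871,-.2082,.216]))"
```

```text
t 16.8 tcp [ 0.4858 -0.2079  0.2785] yaw 128.15 tilt [ 0.0001 -0.    ] J [-0.37  0.09  0.74  1.68 -0.06  1.4   1.05] | need tool d [-0.0011  0.0009  0.08  ] rz -0.15
F [-0.24 -0.86 -0.41] Mo [ 0.021  0.037 -0.017] gap 0.0593 gf 0.0
[280.95510446 227.06001848]
```

View pics/w3.png

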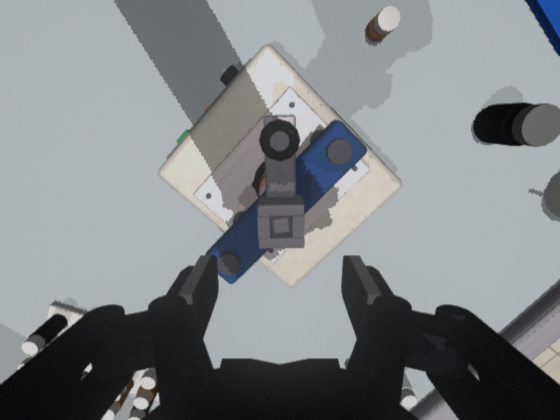

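The wrist view shows the crank seated on the square at (281,225), within 2 px of the predicted point. The grip is on the camera side and the fingers straddle the hub line. I'll go down and grip.

>>> {"fn": "move_arm", "kwargs": {"targets": "0 0 0 -0.001 0.001 0.03 0.7; 0 0 0 0 0 0.03 0.7; 0 0 0 0 0 0.02 0.7; 0 0 0 0 0 0 0.7; 0 0 0 0 0 0 0"}}

```text
clock: 17.48
tcp_pos: [0.4877, -0.2081, 0.1994]
orientation: [0.436, 0.9, 0.0, 0.001]
wrist_force: [-0.4, -0.2, 0.9]
finger_gap: 0.0427
grip_force: 0.0
```

>>> {"fn": "move_arm", "kwargs": {"targets": "0 0 0 0 0 0 0; 0 0 0 0 0 0 0; 0 0 0 0 0 0 0; 0 0 0 0 0 0 0"}}

```text
clock: 17.98
tcp_pos: [0.4874, -0.2085, 0.2]
orientation: [0.436, 0.9, 0.0, 0.001]
wrist_force: [-4.0, -0.6, 7.1]
finger_gap: 0.0303
grip_force: 78.8
```

```bash
python3 -c "
from h import *
mz()"
```

```text
t 17.98 yaw 128.33 J [-0.35  0.16  0.74  1.79 -0.11  1.24  1.09] tcp [ 0.4874 -0.2085  0.2   ] 
Ftool [ 2.  -3.6 -7.1] Mtool [ 0.67   0.535 -0.074] N@grip 1.23 tq7 [-0.559 -1.159 -0.084] gap 0.0303 gf 78.8
```

>>> {"fn": "move_arm", "kwargs": {"targets": "0 0 5.4 0 0 0.0002 0; 0 0 5.4 0 0 0.0003 0; 0 0 5.4 0 0 0.0002 0"}}

```text
clock: 18.35
tcp_pos: [0.4874, -0.2086, 0.1993]
orientation: [0.559, 0.829, 0.0, 0.001]
wrist_force: [-5.0, -0.9, 7.3]
finger_gap: 0.0304
grip_force: 79.1
```

```bash
python3 -c "
from h import *
mz()"
```

```text
t 18.35 yaw 111.97 J [-0.37  0.16  0.77  1.79 -0.12  1.23  0.81] tcp [ 0.4874 -0.2086  0.1993] 
Ftool [ 1.  -5.  -7.3] Mtool [ 1.065  0.299 -0.299] N@grip 4.98 tq7 [-0.829 -1.389  1.211] gap 0.0304 gf 79.1
```

>>> {"fn": "move_arm", "kwargs": {"targets": "0 0 5.4 0 -0.0001 0.0002 0; 0 0 5.4 0 -0.0001 0.0002 0; 0 0 5.4 0 -0.0001 0.0002 0"}}

```text
clock: 18.73
tcp_pos: [0.4872, -0.2086, 0.1986]
orientation: [0.671, 0.742, 0.0, 0.001]
wrist_force: [-3.6, -0.7, 5.8]
finger_gap: 0.0302
grip_force: 79.1
```

```bash
python3 -c "
from h import *
mz()"
```

```text
t 18.73 yaw 95.77 J [-0.4   0.17  0.8   1.79 -0.13  1.23  0.54] tcp [ 0.4872 -0.2086  0.1986] 
Ftool [-0.3 -3.7 -5.8] Mtool [ 0.754 -0.013 -0.362] N@grip 6.03 tq7 [-0.698 -0.949  1.204] gap 0.0302 gf 79.1
```

>>> {"fn": "move_arm", "kwargs": {"targets": "0 0 5.4 0 0 0.0002 0; 0 0 5.4 0 0 0.0002 0; 0 0 5.4 0 0 0.0002 0"}}

```text
clock: 19.1
tcp_pos: [0.487, -0.2086, 0.1979]
orientation: [0.768, 0.64, 0.0, 0.0]
wrist_force: [-4.4, -0.2, 5.8]
finger_gap: 0.0306
grip_force: 79.0
```

```bash
python3 -c "
from h import *
mz()"
```

```text
t 19.1 yaw 79.57 J [-0.43  0.17  0.83  1.8  -0.13  1.23  0.26] tcp [ 0.487  -0.2086  0.1979] 
Ftool [-1.  -4.3 -5.8] Mtool [ 0.911 -0.258 -0.386] N@grip 6.43 tq7 [-0.801 -1.215  1.158] gap 0.0306 gf 79.0
```

>>> {"fn": "move_arm", "kwargs": {"targets": "0 0 5.4 0 -0.0001 0.0002 0; 0 0 5.4 0 0 0.0002 0; 0 0 5.4 0 0 0.0002 0"}}

```text
clock: 19.48
tcp_pos: [0.4868, -0.2086, 0.1972]
orientation: [0.851, 0.525, 0.0, 0.0]
wrist_force: [-4.5, -0.8, 6.5]
finger_gap: 0.0305
grip_force: 78.9
```

```bash
python3 -c "
from h import *
mz()"
```

```text
t 19.48 yaw 63.38 J [-0.46  0.18  0.87  1.8  -0.14  1.23 -0.01] tcp [ 0.4868 -0.2086  0.1972] 
Ftool [-2.7 -3.6 -6.5] Mtool [ 0.863 -0.552 -0.452] N@grip 7.54 tq7 [-0.84  -1.306  1.066] gap 0.0305 gf 78.9
```

>>> {"fn": "move_arm", "kwargs": {"targets": "0 0 5.4 0 0 0.0002 0; 0 0 5.4 0 0 0.0002 0; 0 0 5.4 0 0 0.0002 0"}}

```text
clock: 19.85
tcp_pos: [0.4867, -0.2084, 0.1966]
orientation: [0.916, 0.4, 0.0, 0.0]
wrist_force: [-5.3, 0.0, 6.5]
finger_gap: 0.0302
grip_force: 79.0
```

```bash
python3 -c "
from h import *
mz()"
```

```text
t 19.85 yaw 47.18 J [-0.49  0.18  0.91  1.8  -0.15  1.23 -0.29] tcp [ 0.4867 -0.2084  0.1966] 
Ftool [-3.6 -3.9 -6.5] Mtool [ 0.847 -0.784 -0.512] N@grip 8.53 tq7 [-0.849 -1.538  0.984] gap 0.0302 gf 79.0
```

The readings put foot contact at about 228° of total turn: the push climbs from about 5.6 N at 3.7 N/rad, and joint-7 torque breaks at the same place. The crank is now at 270°, so the target is about 320°.

>>> {"fn": "move_arm", "kwargs": {"targets": "0 0 5.4 -0.0001 0 0.0002 0; 0 0 5.4 0 -0.0001 0.0002 0; 0 0 5.4 0 0 0.0002 0"}}

```text
clock: 20.23
tcp_pos: [0.4866, -0.2084, 0.1959]
orientation: [0.964, 0.267, 0.0, -0.0]
wrist_force: [-6.1, -0.6, 5.1]
finger_gap: 0.0302
grip_force: 79.0
```

```bash
python3 -c "
from h import *
mz()"
```

```text
t 20.23 yaw 31.0 J [-0.52  0.19  0.95  1.8  -0.16  1.23 -0.56] tcp [ 0.4866 -0.2084  0.1959] 
Ftool [-5.5 -2.7 -5.1] Mtool [ 0.566 -0.906 -0.618] N@grip 10.31 tq7 [-0.777 -1.51   0.904] gap 0.0302 gf 79.0
```

>>> {"fn": "move_arm", "kwargs": {"targets": "0 0 5.4 -0.0001 0 0.0002 0; 0 0 5.4 0 0 0.0002 0; 0 0 5.4 0 0 0.0002 0"}}

```text
clock: 20.6
tcp_pos: [0.4866, -0.2082, 0.1953]
orientation: [0.992, 0.129, 0.0, -0.0]
wrist_force: [-5.7, 0.4, 5.4]
finger_gap: 0.0304
grip_force: 79.1
```

```bash
python3 -c "
from h import *
mz()"
```

```text
t 20.6 yaw 14.82 J [-0.55  0.2   0.99  1.8  -0.18  1.23 -0.83] tcp [ 0.4866 -0.2082  0.1953] 
Ftool [-5.4 -1.9 -5.4] Mtool [ 0.47  -0.979 -0.771] N@grip 12.86 tq7 [-0.662 -1.609  0.811] gap 0.0304 gf 79.1
```

>>> {"fn": "move_arm", "kwargs": {"targets": "0 0 5.4 0 0 0.0002 0; 0 0 5.4 0 0 0.0002 0; 0 0 0 0 0 0 0; 0 0 0 0 0 0 0"}}

```text
clock: 21.1
tcp_pos: [0.4865, -0.2081, 0.1948]
orientation: [0.999, 0.036, 0.0, -0.0]
wrist_force: [-5.1, 1.1, 6.0]
finger_gap: 0.0301
grip_force: 79.0
```

```bash
python3 -c "
from h import *
mz()"
```

```text
t 21.1 yaw 4.18 J [-0.58  0.21  1.02  1.81 -0.19  1.23 -1.  ] tcp [ 0.4865 -0.2081  0.1948] 
Ftool [-5.  -1.4 -6. ] Mtool [ 0.266 -1.017 -0.391] N@grip 6.53 tq7 [-0.588 -1.6   -0.41 ] gap 0.0301 gf 79.0
```

>>> {"fn": "move_arm", "kwargs": {"targets": "0 0 -2.5 -0.0003 0 -0.0004 0; 0 0 0 0 0 -0.003 0; 0 0 0 0 0 -0.004 0; 0 0 0 0 0 -0.005 0; 0 0 0 0 0 -0.005 0"}}

```text
clock: 21.72
tcp_pos: [0.4865, -0.208, 0.2116]
orientation: [0.998, 0.058, 0.0, -0.0]
wrist_force: [2.2, -1.1, -5.3]
finger_gap: 0.0299
grip_force: 81.0
```

```bash
python3 -c "
from h import *
mz()"
```

```text
t 21.73 yaw 6.64 J [-0.59  0.19  1.02  1.78 -0.17  1.26 -0.98] tcp [ 0.4865 -0.208   0.2116] 
Ftool [2.  1.3 5.3] Mtool [-0.247  0.373 -0.007] N@grip 0.12 tq7 [-0.083  0.573  0.04 ] gap 0.0299 gf 81.0
```

>>> {"fn": "move_arm", "kwargs": {"targets": "0 0 0 0 0 -0.015 0; 0 0 0 0 0 -0.025 0; 0 0 0 0 0 -0.025 0; 0 0 0 0.009 -0.035 0 0; 0 0 0 0.01 -0.046 0 0"}}

```text
clock: 22.35
tcp_pos: [0.4956, -0.1256, 0.2776]
orientation: [0.998, 0.056, 0.0, -0.0]
wrist_force: [0.8, 0.5, -3.4]
finger_gap: 0.0299
grip_force: 81.3
```

>>> {"fn": "move_arm", "kwargs": {"targets": "0 0 0 0.01 -0.046 0 0; 0 0 0 0.01 -0.046 0 0; 0 0 0 0.01 -0.046 0 0; 0 0 0 0.01 -0.046 0 0; 0 0 0 0.01 -0.046 0 0"}}

```text
clock: 22.98
tcp_pos: [0.5187, 0.1102, 0.2775]
orientation: [0.998, 0.058, 0.0, -0.0]
wrist_force: [-0.1, -0.0, -3.5]
finger_gap: 0.0301
grip_force: 81.3
```

>>> {"fn": "move_arm", "kwargs": {"targets": "0 0 0 0.01 -0.046 0 0; 0 0 0 0.01 -0.046 0 0; 0 0 0 0.005 -0.023 0 0; 0 0 0 0 0 0 0; 0 0 0 0 0 0 0"}}

```text
clock: 23.6
tcp_pos: [0.5305, 0.2244, 0.2768]
orientation: [0.998, 0.057, 0.0, 0.0]
wrist_force: [-0.1, -0.8, -2.3]
finger_gap: 0.0306
grip_force: 81.4
```

```bash
python3 -c "
from h import *
go(.53,.226,.03,6.6)
T=eyes.camera_params('top');print([onz(T,*p,.014)[:2].round(3).tolist() for p in [(152,187),(234,200),(215,300),(132,288)]])
im=eyes.capture('wrist');im2=eyes.capture('top');cv2.imwrite('pics/v6.png',np.hstack([cv2.resize(im,(400,300)),cv2.resize(im2,(400,300))]))"
```

```text
t 23.6 tcp [0.5305 0.2244 0.2768] yaw 6.56 tilt [ 0.0003 -0.0004] J [-1.07  0.23  0.71  1.56 -0.15  1.41 -1.81] | need tool d [-0.0004 -0.0017  0.2468] rz -0.04
F [-0.13 -0.77 -2.32] Mo [-0.098  0.079 -0.021] gap 0.0306 gf 81.4
[[0.693, 0.305], [0.665, 0.113], [0.435, 0.152], [0.46, 0.343]]
```

View pics/v6.png

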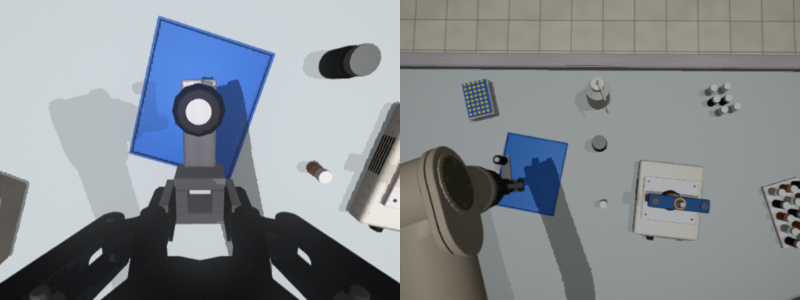

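The crank is held level over the tray. The shaker's screw is bare and the bottles stand where they were. The tray's centre is about (0.563, 0.228), so I'll lower here.

>>> {"fn": "move_arm", "kwargs": {"targets": "0 0 0 0 0 0.05 0; 0 0 0 0 0 0.06 0; 0 0 0 0 0 0.06 0; 0 0 0 0 0 0.05 0; 0 0 0 0 0 0.025 0"}}

```text
clock: 24.32
tcp_pos: [0.5291, 0.2244, 0.0289]
orientation: [0.998, 0.057, -0.001, 0.001]
wrist_force: [0.6, -0.1, -2.9]
finger_gap: 0.03
grip_force: 81.2
```

>>> {"fn": "move_arm", "kwargs": {"targets": "0 0 0 0 0 0.008 0; 0 0 0 0 0 0.004 0; 0 0 0 0 0 0 0; 0 0 0 0 0 0 0"}}

```text
clock: 24.82
tcp_pos: [0.5308, 0.2264, 0.0203]
orientation: [0.998, 0.058, 0.001, -0.001]
wrist_force: [0.1, 0.0, -1.8]
finger_gap: 0.03
grip_force: 81.2
```

```bash
python3 -c "
from h import *
go(.53,.226,.016,6.6)"
```

```text
t 24.82 tcp [0.5308 0.2264 0.0203] yaw 6.67 tilt [0.0014 0.0011] J [-0.97  0.5   0.61  1.83 -0.35  0.92 -1.66] | need tool d [-0.0009  0.0003  0.0043] rz 0.07
F [ 0.06  0.03 -1.84] Mo [-0.025  0.122 -0.021] gap 0.03 gf 81.2
```

>>> {"fn": "move_arm", "kwargs": {"targets": "0 0 0 0 0 0.002 0; 0 0 0 0 0 0.001 0; 0 0 0 0 0 0.001 0; 0 0 0 0 0 0 0"}}

```text
clock: 25.32
tcp_pos: [0.53, 0.2261, 0.0157]
orientation: [0.998, 0.058, -0.0, -0.0]
wrist_force: [-6.2, -0.7, 6.3]
finger_gap: 0.0305
grip_force: 82.6
```

```bash
python3 -c "
from h import *
go(.53,.226,.016,6.6)"
```

```text
t 25.32 tcp [0.53   0.2261 0.0157] yaw 6.67 tilt [-0.0006  0.0005] J [-0.97  0.5   0.6   1.83 -0.35  0.92 -1.66] | need tool d [-0.      0.0001 -0.0003] rz 0.07
F [-6.21 -0.73  6.26] Mo [-0.235  0.809 -0.017] gap 0.0305 gf 82.6
```

Floor contact is at 0.0157, as expected. I'll release and rise straight up.

>>> {"fn": "move_arm", "kwargs": {"targets": "0 0 0 0 0 -0.0005 0.6; 0 0 0 0 0 0 0.7; 0 0 0 0 0 0 0.8; 0 0 0 0 0 -0.02 0.8; 0 0 0 0 0 -0.05 0.8"}}

```text
clock: 25.95
tcp_pos: [0.5291, 0.2254, 0.0859]
orientation: [0.998, 0.058, -0.001, 0.001]
wrist_force: [0.5, 0.5, 1.1]
finger_gap: 0.0684
grip_force: 0.0
```

>>> {"fn": "move_arm", "kwargs": {"targets": "0 0 0 0 0 -0.06 0.8; 0 0 0 0 0 -0.04 0.8; 0 0 0 0 0 0 0.8; 0 0 0 0 0 0 0.8"}}

```text
clock: 26.45
tcp_pos: [0.53, 0.2259, 0.1859]
orientation: [0.998, 0.058, 0.0, -0.0]
wrist_force: [0.8, -1.2, -1.2]
finger_gap: 0.0682
grip_force: 0.0
```

```bash
python3 -c "
from h import *
go(.53,.226,.2,6.6)
im=eyes.capture('wrist');im2=eyes.capture('side');cv2.imwrite('pics/v7.png',np.hstack([cv2.resize(im,(400,300)),cv2.resize(im2,(400,300))]))"
```

```text
t 26.45 tcp [0.53   0.2259 0.1859] yaw 6.67 tilt [-0.      0.0005] J [-1.06  0.29  0.7   1.69 -0.2   1.23 -1.77] | need tool d [ 0.     -0.0001 -0.0141] rz 0.07
F [ 0.81 -1.24 -1.19] Mo [-0.011 -0.003 -0.021] gap 0.0682 gf 0.0
```

View pics/v7.png

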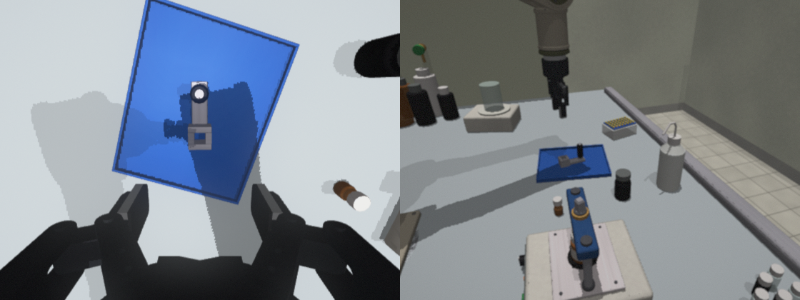

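The crank lies flat in the tray, the screw is bare, and the bottles haven't moved. I'll hand the job in.

```bash
python3 -c "
from h import *
print(env.sign_off())"
```

```text
the job is handed in; nothing more can be done
None
```

I clamped the jar by winding about 1.5 rad past foot contact (estimated from the torque rise, about 75 N), laid the crank flat in the tray with the gripper clear, and handed the job in at about 26 s; no verdict came back.

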